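# Slide the flat gauge under the check bridge

### The arm

A 6-joint arm with a two-finger parallel gripper is mounted at the origin on a cart in front of the work surface, level with it; the furniture and walls round the work are solid. World frame = base frame: x ahead of the robot, y to its left, z up, the work surface at z = 0. Lengths are in m, angles in degrees, forces in N, time in s.
With the tool pointing down it reaches from about 0.25 to 0.725 m from the base axis. Payload 9.7 kg.
Tool frame: the origin (TCP) lies at the very end of the fingers, on their centre line; the grasp point (between the pads) lies 19 mm behind it; y points along the fingers, x is the direction in which the jaws open and shut, and the axes are right-handed (so a half turn about y gives the same grasp; the last joint's range is limited). The gripper opens to 85 mm and grips with 20 to 120 N. Pads are 22 mm wide; open, the fingers measure 114 mm over their backs; the gripper's body (76 mm by 85 mm) begins 54 mm behind the grasp point. The pads swing forward as they close: fully open they stand 13 mm farther back than shut.
Start: joints at [67.953, 4.979, 10.078, 95.1, 0, 90], TCP at [0.206, 0.51, 0.231] pointing down, gripper open.
Joint ranges: [-179.16, 179.16], [-48.56, 103.87], [-65.8, 70.77], [-126.05, 130.52], [-82.76, 87.17], [-180, 180]. Speed limits (degrees/s): [127.2, 127.2, 147.25, 180, 180, 180].

### API

Orientations are given as [roll, pitch, yaw] about the fixed x, y, z axes, in that order (R = Rz(yaw) Ry(pitch) Rx(roll)).
In Python, from workcell import bot gives the robot as it stands.
- The arm moves only by the shell command python3 -m jog 'ROWS' [FORCE]. ROWS is JSON, a list of rows, each a list of 7 numbers: the closure, from 0 (fully open) to 1 (shut), then the shift along the world's x, y, z in units of 25 mm (1.0 is 25 mm), then the turn, a rotation vector about the world's x, y, z in units of 5 degrees (1.0 is 5 degrees). A call has 1 to 5 rows; each row is the pose to reach, as a shift and turn from the pose commanded when the call began; what a row does not reach only later rows make up. A row lasts 1/10 s, in which the tool goes at most 50 mm and 8.59 degrees, less where a joint would pass 70% of its speed; a pose out of reach is approached as far as the arm can. A call with a gripper value outside its range is refused whole. The fingers move at their own pace and stop on an object; FORCE is the grip in N (left out, the last holds). Time passes only in rows, so rows that repeat a pose let the fingers close. It gives the time, the measured TCP pose, the force and the opening at its end, in the units of the state.
- bot.get_obs(): the state, without advancing time (a new reading comes with each control period).
- bot.camera(name): name is "scene" or "top" or "wrist"; returns (picture, depth): 400x640x3 uint8, red, green, blue; 400x640 float32, m along the optical axis (not along the pixel's ray), 0 where there is no reading.
- bot.camera_model(name): a dict with "fx", "fy", "cx", "cy" (pixels), "rvec" (rotation vector, rad) and "tvec" (3), from world to camera coordinates, as OpenCV has them; the wrist camera has in their place "tool_from_camera" (4x4, takes a point from camera to tool coordinates, whose origin is the TCP and whose axes are the tool frame's). Camera axes: x right, y down, z forward; pixel columns grow to the right and rows downward; lengths in m; the calibration is good to about 2 mm. The wrist camera is an equidistant fisheye: a pixel r from the principal point sees the ray r / f radians off the axis. A picture is of the moment at which its call begins: read the wrist's pose just before it. camera_model takes no time and is no camera call.
- bot.job_done(): hands the job in, once; it reports no verdict.
Trained networks look in the newest picture that a camera, given by its name, has taken for a name from the list of things; names that differ only in an ending like _2 or _b are one class to them, and where a whole thing is asked for, a point or a joint stands for the part that bears it (a point fixed in the world has none). Each returns a list of dicts, best first, with "conf" (0 to 1); they miss things now and then, are a little off and sometimes report something else, mostly with a low value. They report only what shows in the picture. A call takes as long as a camera call. They do not tell look-alikes from the thing itself.
- bot.regions_of(camera, label): "pixels" (400x640 bool, what is visible of it) and "point" ([row, column] in pixels, amid what is visible of it).
The state is a dict: "time": time; "q": joint angles; "qd": joint speeds; "joint_efforts": joint torques, N m; "ee_pos": TCP position; "tcp_rot": TCP orientation; "wrist_force": force on the tool from outside, world axes, zero at the start; "torque": the same for the moment, N m; "opening": finger opening in m.
Only numpy, scipy, OpenCV 4.12 (cv2) and the standard library are available. Lean on these libraries where they do the work, as an engineer would, in place of code of your own. Each camera call takes 0.05 s, during which the arm holds its last target. There are 200 camera calls.

### The job

Check the headroom of the low bridge: with the fingertips, push the flat steel gauge plate, round nose first, between the flared guides and on under the bridge until its nose is fully home against the end stop, then take the hand away. The plate must stay flat on the bench all the way: do not pick it up or tip it. Leave the nut jar, the loupe and the bit block where they stand.

Things in the scene. Friction and masses are not known exactly. Their poses are not given: they have to be found in the camera images.
- gauge_center (a point): Centre of the loose flat steel gauge plate, half-way up (6 mm above its underside). The plate is 130 mm long, 50 mm wide, 12 mm thick, about 0.35 kg, and lies flat on the bench. x axis along its length to the round nose, z up. Bare steel with two thin dark lines and a dark round mark on top.
- gauge_nose (a point): Tip of the gauge's round nose (half circle of radius 25 mm), 65 mm from the centre, half-way up; axes as gauge_center.
- gauge_tail (a point): Middle of the gauge's square tail face, 65 mm from the centre at the end with the dark round mark, half-way up; axes as gauge_center.
- bridge: Grey aluminium check bridge, fixed to the bench. Origin on the bench, midway under the beam; x is the way the plate travels (from the flared mouth to the end stop), y across, z up. Beam over x -20 to +20 mm, underside 15 mm above the bench, top 33 mm, with a low black sensor head up to 46 mm. Legs and feet reach to y +-64 mm. Underneath is the bare bench.
- bridge_mouth (a point): Entry of the bridge's lane, at x -60 mm, 6 mm above the bench; axes as the bridge. Two guide rails 10 mm high, 54 mm apart, run from x -30 to +87 mm; in front of them they flare out to about 95 mm apart at the mouth (their ends reach x -66, y +-60 mm).
- bridge_stop (a point): Middle of the near face of the dark end stop (14 mm high) at the far end of the lane, x +75 mm, 6 mm above the bench; axes as the bridge. The nose tip must arrive here; the tail is then at x -55 mm, still standing out in the flared mouth.
- jar: White nut jar with screw lid, 44 mm across, 61 mm high, loose, standing beside the bridge; origin under its centre. Leave alone.
- magnifier: Black loupe, 37 mm across, 38 mm high, loose, standing beside the bridge; origin under its centre. Leave alone.
- bits: Aluminium bit block, 32 x 85 mm, 42 mm high with its bits, loose, standing at the far side of the bridge; origin under its centre. Leave alone.
- gauge: The same gauge plate; origin under its centre, on the bench; axes as gauge_center.
Mind the look-alikes: they are no part of the job. Of the things shaped like the gauge, the bare steel one is meant.

How it is judged:
By the outcome, as a careful person would: the job done as asked, in the order asked, and still so for the second after the job is handed in, with the robot touching nothing.
It also fails if it takes over 61 s, if anything falls off the work surface, if the arm or the gripper's body presses on something with over 40 N, if the wrist force passes 120 N, or if a joint passes its speed limit or range.

## Working session

There is one attempt and no reset: what is moved stays moved. The work goes in short steps, Python scripts to look and compute and a shell command to move; the robot and the scene stay as the last step left them, time stands still between calls to the robot, and variables do not carry over. Pictures are saved under pics/ and viewed, about 8 in all and at most 12, crops included, and the job is handed in when it is done.

```bash
mkdir -p pics; ls; cat > h.py <<'E'
import numpy as np, cv2
from workcell import bot
def save(n,name):
    p,d=bot.camera(n); cv2.imwrite('pics/'+name,p[:,:,::-1]); return p,d
def world(cam,uv,z):
    m=bot.camera_model(cam); R=cv2.Rodrigues(np.array(m['rvec'],float))[0]; t=np.array(m['tvec'],float).ravel()
    uv=np.atleast_2d(uv).astype(float)
    r=np.c_[(uv[:,0]-m['cx'])/m['fx'],(uv[:,1]-m['cy'])/m['fy'],np.ones(len(uv))]@R
    c=-R.T@t; s=(z-c[2])/r[:,2]; return c+s[:,None]*r
def world_d(cam,uv,d):
    m=bot.camera_model(cam); R=cv2.Rodrigues(np.array(m['rvec'],float))[0]; t=np.array(m['tvec'],float).ravel()
    uv=np.atleast_2d(uv).astype(float); d=np.asarray(d).ravel()
    r=np.c_[(uv[:,0]-m['cx'])/m['fx'],(uv[:,1]-m['cy'])/m['fy'],np.ones(len(uv))]*d[:,None]
    return (r-t)@R
E
python3 - <<'E'
from h import *
o=bot.get_obs(); print({k:np.round(v,3) for k,v in o.items()})
for c in ['top','scene']:
    p,d=save(c,c+'1.png')
    for l in ['gauge','bridge','jar','magnifier','bits']:
        for r in bot.regions_of(c,l)[:3]:
            v,u=np.nonzero(r['pixels']); dd=d[v,u]; k=dd>0
            w=world_d(c,np.c_[u,v][k],dd[k]) if k.any() else np.zeros((1,3))
            print(c,l,round(r['conf'],2),np.round(r['point']),len(u),'med',np.round(np.median(w,0),3),'lo',np.round(np.percentile(w,2,axis=0),3),'hi',np.round(np.percentile(w,98,axis=0),3))
E
```

```text
pics
{'time': np.float64(0.0), 'q': array([6.7955e+01, 5.0100e+00, 1.0035e+01, 9.5098e+01, 1.0000e-03,
       9.0001e+01]), 'qd': array([-0.037, -0.026,  0.023, -0.006, -0.084, -0.004]), 'joint_efforts': array([ 0.0000e+00, -5.2039e+01,  4.6481e+01,  1.6000e-02,  0.0000e+00,
        0.0000e+00]), 'ee_pos': array([0.206, 0.51 , 0.231]), 'tcp_rot': array([-8.9999e+01,  7.3000e-02,  6.7954e+01]), 'wrist_force': array([ 0.644, -0.497, -0.367]), 'torque': array([-0.005,  0.016, -0.018]), 'opening': np.float64(0.085)}
top gauge 0.73 [206. 358.] 1346 med [ 0.551 -0.078  0.012] lo [ 0.513 -0.137  0.   ] hi [ 0.589 -0.019  0.016]
top gauge 0.66 [278. 439.] 1429 med [ 0.394 -0.253  0.012] lo [ 0.332 -0.278  0.003] hi [ 0.452 -0.229  0.016]
top gauge 0.53 [132. 317.] 620 med [0.707 0.027 0.022] lo [ 0.694 -0.013  0.004] hi [0.725 0.069 0.039]
top bridge 0.91 [190. 278.] 1696 med [0.587 0.099 0.015] lo [0.526 0.041 0.003] hi [0.645 0.18  0.045]
top jar 0.57 [233. 271.] 374 med [0.489 0.113 0.061] lo [0.471 0.094 0.026] hi [0.51  0.134 0.064]
top magnifier 0.49 [140. 268.] 271 med [0.694 0.123 0.
[... 308 characters left out ...]
 -0.075  0.012] lo [ 0.512 -0.136  0.002] hi [ 0.588 -0.018  0.015]
scene gauge 0.65 [165. 406.] 729 med [ 0.392 -0.249  0.012] lo [ 0.332 -0.278  0.002] hi [ 0.454 -0.229  0.015]
scene bridge 0.97 [242. 278.] 1373 med [0.581 0.108 0.015] lo [0.53  0.041 0.002] hi [0.643 0.183 0.044]
scene jar 0.62 [252. 318.] 530 med [0.487 0.126 0.058] lo [0.47  0.099 0.002] hi [0.511 0.137 0.064]
scene magnifier 0.65 [232. 236.] 284 med [0.693 0.129 0.031] lo [0.68  0.11  0.001] hi [0.712 0.142 0.04 ]
scene bits 0.83 [204. 253.] 484 med [0.705 0.033 0.021] lo [ 0.694 -0.012  0.001] hi [0.726 0.071 0.037]
scene bits 0.64 [238. 280.] 1426 med [0.576 0.108 0.015] lo [0.527 0.047 0.001] hi [0.642 0.182 0.044]
```

```bash
python3 - <<'E'
import cv2
i=cv2.imread('pics/top1.png')[90:310,220:500]; cv2.imwrite('pics/t1c.png',cv2.resize(i,None,fx=2.8,fy=2.7,interpolation=cv2.INTER_CUBIC))
E
```

```text
(no output)
```

View pics/t1c.png

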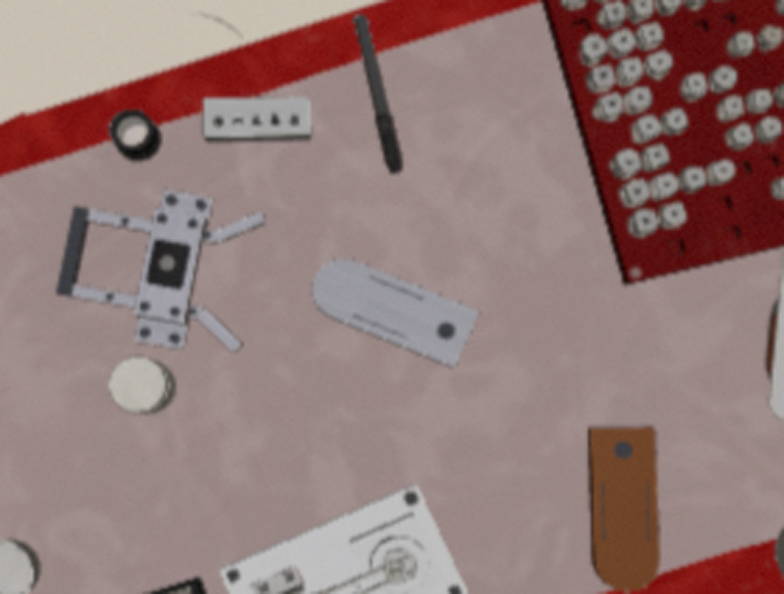

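View pics/scene1.png

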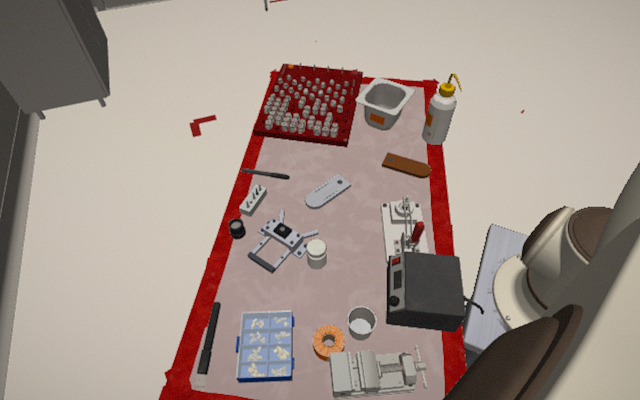

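The bare steel plate is in the middle of the bench, with its nose at crop (315,285) pointing left towards the bridge mouth and its tail mark at (446,330). The brown plate at crop (625,505) is the decoy. The bridge's stop is at crop (72,252) and its flare tips are at (264,218) and (237,348). The jar is beside the bridge at (140,385).

```bash
python3 - <<'E'
from h import *
f=lambda *p: np.array(p,float)/[2.8,2.7]+[220,90]
print('stop corners',world('top',f((77,208),(90,210),(58,292),(70,296)),.014).round(4))
print('flare tips',world('top',f((264,218),(237,348)),.010).round(4))
print('beam ends feet',world('top',f((187,195),(160,345)),.008).round(4))
print('sensor',world('top',f((168,264)),.046).round(4))
for c in ['top','scene']:
    bot.camera(c)
    for r in bot.regions_of(c,'gauge')[:2]:
        v,u=np.nonzero(r['pixels'])
        cs=cv2.findContours(r['pixels'].astype(np.uint8),0,1)[0]; cc=max(cs,key=len).reshape(-1,2)
        w=world(c,cc,.012)[:,:2]; (cx,cy),s,a=cv2.minAreaRect((w*1000).astype(np.float32)); print(c,cx,cy,s,a)
        b=cv2.boxPoints(((cx,cy),s,a)); print(b.round(1).tolist())
E
```

```text
stop corners [[0.6371 0.1708 0.014 ]
 [0.6353 0.1605 0.014 ]
 [0.5677 0.1853 0.014 ]
 [0.5643 0.1757 0.014 ]]
flare tips [[0.628  0.0225 0.01  ]
 [0.5212 0.044  0.01  ]]
beam ends feet [[0.6481 0.0839 0.008 ]
 [0.5241 0.105  0.008 ]]
sensor [[0.5861 0.0942 0.046 ]]
top 391.2856140136719 -253.55401611328125 (51.39698791503906, 125.82613372802734) 89.99967956542969
[[328.3999938964844, -279.29998779296875], [454.20001220703125, -279.29998779296875], [454.20001220703125, -227.89999389648438], [328.3999938964844, -227.89999389648438]]
top 552.6434936523438 -76.36840057373047 (129.74514770507812, 51.66987609863281) 66.52371215820312
[[503.1000061035156, -125.5999984741211], [550.5, -146.1999969482422], [602.2000122070312, -27.200000762939453], [554.7999877929688, -6.599999904632568]]
scene 391.32916259765625 -250.69944763183594 (61.642269134521484, 129.3395538330078) 89.96977996826172
[[326.6000061035156, -281.5], [456.0, -281.6000061035156], [456.0, -219.89999389648438], [326.70001220703125, -219.8000030517578]]
scene 551.2216186523438 -73.1100082397461 (134.26580810546875, 59.77590560913086) 67.1410903930664
[[497.6000061035156, -123.4000015258789], [552.7000122070312, -146.60000610351562], [604.7999877929688, -22.899999618530273], [549.7999877929688, 0.4000000059604645]]
```

```bash
python3 -m jog '[[0,4.3,-8.5,0,0,0,-5.2],[0,4.3,-8.5,0,0,0,-5.2],[0,4.3,-8.5,0,0,0,-5.2],[0,4.3,-8.5,0,0,0,-5.2],[0,4.3,-8.5,0,0,0,-5.2]]' 20; python3 -m jog '[[0,4.3,-8.5,0,0,0,-5.2],[0,4.3,-8.5,0,0,0,-5.2],[0,4.3,-8.5,0,0,0,-5.2],[0,4.3,-8.5,0,0,0,-5.2],[0,4.3,-8.5,0,0,0,-5.2]]'
```

```text
time: 1.3
ee_pos: [0.3145, 0.2951, 0.2315]
tcp_rot: [-90.0, -0.0, 41.9]
wrist_force: [1.6, 0.6, -0.3]
opening: 0.0855
time: 1.8
ee_pos: [0.4221, 0.0823, 0.2315]
tcp_rot: [-90.0, -0.0, 15.9]
wrist_force: [0.1, 1.8, 1.3]
opening: 0.0856
```

```bash
python3 -m jog '[[0,5.5,-4.5,0,0,0,-5.28],[0,5.5,-4.5,0,0,0,-5.28],[0,5.5,-4.5,0,0,0,-5.28],[0,5.5,-4.5,0,0,0,-5.28],[0,5.5,-4.5,0,0,0,-5.28]]'; cat >> h.py <<'E'
from scipy.spatial.transform import Rotation as Ro
def wpose():
    o=bot.get_obs(); T=np.eye(4); T[:3,:3]=Ro.from_euler('xyz',o['tcp_rot'],degrees=True).as_matrix(); T[:3,3]=o['ee_pos']; return T
def wworld(T,uv,z):
    m=bot.camera_model('wrist'); uv=np.atleast_2d(uv).astype(float)
    a=(uv[:,0]-m['cx'])/m['fx']; b=(uv[:,1]-m['cy'])/m['fy']; th=np.hypot(a,b); s=np.sinc(th/np.pi)
    r=np.c_[a*s,b*s,np.cos(th)]
    C=T@np.array(m['tool_from_camera']); r=r@C[:3,:3].T; c=C[:3,3]; return c+((z-c[2])/r[:,2])[:,None]*r
E
python3 - <<'E'
from h import *
T=wpose(); np.save('T1.npy',T); save('wrist','w1.png'); print(T.round(4)); print(np.round(bot.camera_model('wrist')['tool_from_camera'],3))
for r in bot.regions_of('wrist','gauge')[:3]:
    print(r['conf'],np.round(r['point']))
    cc=max(cv2.findContours(r['pixels'].astype(np.uint8),0,1)[0],key=len).reshape(-1,2)
    w=wworld(T,cc,.012)[:,:2]; R=cv2.minAreaRect((w*1000).astype(np.float32)); print(np.round(R[0],1),np.round(R[1],1),R[2])
E
```

```text
time: 2.3
ee_pos: [0.5608, -0.0301, 0.2297]
tcp_rot: [-90.0, 0.1, -10.6]
wrist_force: [-0.7, 0.6, -0.0]
opening: 0.0853
[[ 9.828e-01 -1.600e-03  1.846e-01  5.608e-01]
 [-1.846e-01 -2.000e-04  9.828e-01 -3.010e-02]
 [-1.600e-03 -1.000e+00 -5.000e-04  2.297e-01]
 [ 0.000e+00  0.000e+00  0.000e+00  1.000e+00]]
[[ 1.    -0.     0.001 -0.001]
 [-0.001 -0.267  0.964 -0.141]
 [ 0.    -0.964 -0.267  0.068]
 [ 0.     0.     0.     1.   ]]
0.81 [327. 249.]
[ 422.6 -239.2] [40.6 77.8] 88.78146362304688
```

View pics/w1.png

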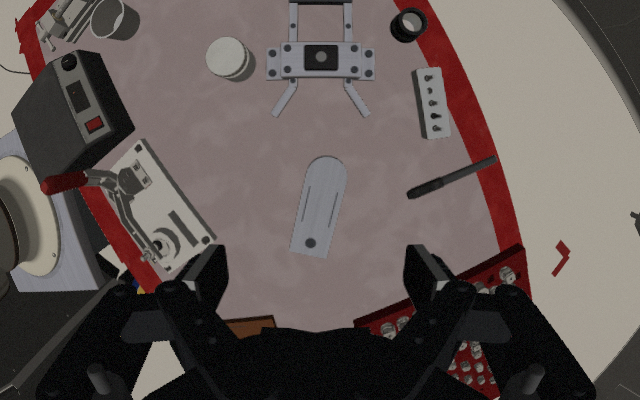

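The wrist view shows the bridge straight ahead. Its flare tips are at (275,116) and (366,116), and its feet bolts are level. The steel plate has its nose at (327,156), tail corners at (289,250) and (327,258), and mark at (310,243).

```bash
python3 - <<'E'
from h import *
T=np.load('T1.npy')
p=lambda n,uv,z:print(n,(wworld(T,uv,z)*1000).round(1).tolist())
p('tips',[(275,116),(366,116)],.010)
p('rails inner at beam',[(298,80),(346,80)],.010)
p('rails inner at stop',[(299,6),(343,6)],.010)
p('foot outer corners front',[(266,79),(376,79)],.008)
p('sensor',[(321,57)],.046)
p('tail corners',[(289,250),(327,258)],.012); p('nose',[(328,156)],.012); p('mark',[(310,243)],.012)
p('sides',[(304,173),(347,181)],.012)
g=cv2.imread('pics/w1.png',0)[140:270,270:370]
m=(g>cv2.GaussianBlur(g,(0,0),1).min())
_,b=cv2.threshold(cv2.GaussianBlur(cv2.imread('pics/w1.png')[:,:,0][140:270,270:370],(0,0),1),0,255,cv2.THRESH_OTSU)
cc=max(cv2.findContours(b,0,1)[0],key=cv2.contourArea).reshape(-1,2)+[270,140]
w=wworld(T,cc,.012)[:,:2]*1000; print(cv2.minAreaRect(w.astype(np.float32)))
E
```

```text
tips [[526.3, 43.9, 10.0], [630.1, 24.7, 10.0]]
rails inner at beam [[560.4, 79.9, 10.0], [614.5, 70.1, 10.0]]
rails inner at stop [[578.1, 169.7, 10.0], [628.5, 160.6, 10.0]]
foot outer corners front [[524.1, 89.2, 8.0], [649.9, 66.2, 8.0]]
sensor [[589.5, 95.4, 46.0]]
tail corners [[508.3, -122.6, 12.0], [554.1, -142.7, 12.0]]
nose [[578.0, -13.8, 12.0]]
mark [[536.6, -117.8, 12.0]]
sides [[546.6, -28.5, 12.0], [595.0, -47.3, 12.0]]
((555.7974243164062, -75.31534576416016), (127.06301879882812, 49.135459899902344), 66.14716339111328)
```

```bash
python3 - <<'E'
from h import *
T=np.load('T1.npy')
print((wworld(T,[(215,238),(147,140),(160,250),(180,272),(90,175)],.01)*1000).round(0).tolist())
p,d=bot.camera('top')
v,u=np.mgrid[100:360,200:480]; w=world_d('top',np.c_[u.ravel(),v.ravel()],d[v,u]); k=(abs(w[:,0]-.46)<.11)&(w[:,1]<-.02)&(w[:,1]>-.22)&(w[:,2]>.02)&(d[v,u].ravel()>0)
print(k.sum(), w[k].max(0),w[k].min(0))
E
python3 -m jog '[[1,-3.08,-3.48,-4,0,0,0],[1,-3.08,-3.48,-4,0,0,0],[1,-3.08,-3.48,-4,0,0,0],[1,-3.08,-3.48,-4,0,0,0],[1,-3.08,-3.48,-4,0,0,0]]'
```

```text
[[415.0, -91.0, 10.0], [355.0, 55.0, 10.0], [325.0, -96.0, 10.0], [344.0, -134.0, 10.0], [240.0, 32.0, 10.0]]
19977 [ 0.56980746 -0.02000935  0.71486636] [ 0.37325707 -0.08889409  0.63989867]
time: 2.95
ee_pos: [0.4807, -0.1143, 0.1313]
tcp_rot: [-90.0, 0.0, -10.5]
wrist_force: [1.6, 0.5, 1.7]
opening: 0.0123
```

```bash
python3 -m jog '[[1,0,0,-2,0,0,0],[1,0,0,-4,0,0,0],[1,0,0,-4.4,0,0,0],[1,0,0,-4.4,0,0,0],[1,0,0,-4.4,0,0,0]]'; python3 - <<'E'
from h import *
T=wpose(); save('wrist','w2.png'); save('scene','s2.png'); print(T[:3,3])
i=cv2.imread('pics/w2.png'); j=cv2.imread('pics/s2.png')[100:300,200:480]
cv2.imwrite('pics/c2.png',np.hstack([i[:,170:500],cv2.resize(j,None,fx=1.6,fy=2)]))
E
```

```text
time: 3.45
ee_pos: [0.4838, -0.1146, 0.0242]
tcp_rot: [-90.0, -0.2, -10.4]
wrist_force: [0.4, 0.1, -0.0]
opening: -0.0001
[ 0.48381942 -0.11459042  0.02423875]
```

View pics/c2.png

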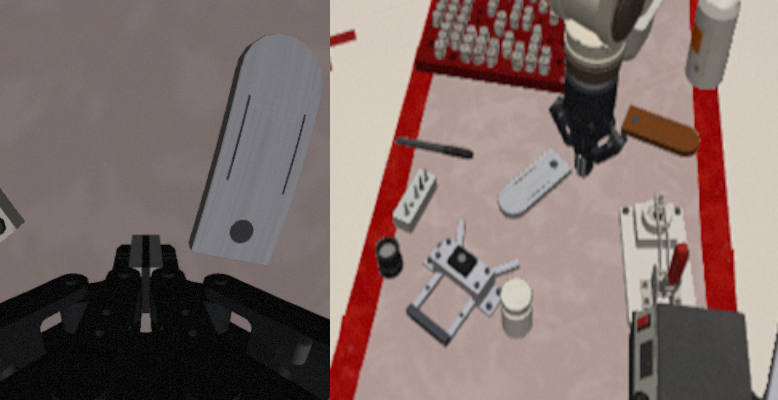

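The shut fingertips stand clear to the left of the tail's left corner, which is at (190,245) in the wrist half. Next I lower to 4 mm and push the tail to the right.

```bash
python3 -m jog '[[1,0,-0.12,-0.4,0,0,0],[1,-0.02,-0.16,-0.8,0,0,0],[1,-0.02,-0.16,-0.8,0,0,0]]'; python3 -m jog '[[1,0.18,-0.03,0,0,0,0],[1,0.36,-0.07,0,0,0,0],[1,0.54,-0.1,0,0,0,0],[1,0.72,-0.13,0,0,0,0],[1,0.92,-0.17,0,0,0,0]]';  cat > look.py <<'E'
import sys
from h import *
T=wpose(); p,_=save('wrist',sys.argv[1]); print(T[:3,3].round(4))
g=cv2.GaussianBlur(p[:,:,2],(0,0),1)
for r in bot.regions_of('wrist','gauge')[:1]: print(r['conf'],np.round(r['point']))
cv2.imwrite('pics/c_'+sys.argv[1],cv2.imread('pics/'+sys.argv[1])[:,150:520])
E
python3 look.py w3.png
```

```text
time: 3.85
ee_pos: [0.4814, -0.119, 0.0004]
tcp_rot: [-90.0, 0.0, -10.5]
wrist_force: [-0.2, -0.5, 0.6]
opening: 0.0001
time: 4.35
ee_pos: [0.5047, -0.1231, 0.0012]
tcp_rot: [-90.0, 0.0, -10.5]
wrist_force: [-1.7, -1.5, 0.1]
opening: 0.0
[ 0.5047 -0.1231  0.0012]
0.78 [134. 412.]
```

View pics/c_w3.png

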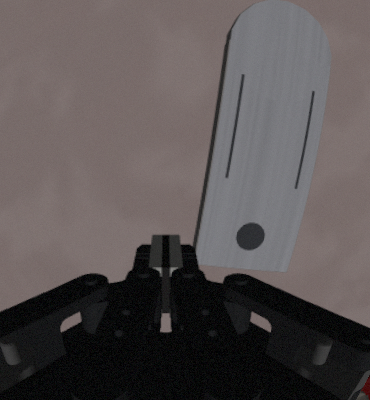

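The finger is against the tail's left corner, around crop (200,262), and the plate has turned partway. Now I'll measure its heading from the two dark lines.

```bash
cat > ang.py <<'E'
from h import *
def ang(T,pts,off=150):
    w=wworld(T,np.array(pts,float)+[off,0],.012)[:,:2]*1000
    for a,b in zip(w[::2],w[1::2]):
        print(a.round(1),b.round(1),'ang',np.degrees(np.arctan2(*(b-a)[::-1])).round(1))
    n=w@[.9836,-.1805]; s=w@[.1805,.9836]; print('n',n.round(1),'s',s.round(1))
E
python3 - <<'E'
from ang import *
ang(wpose(),[(228,177),(243,75),(296,187),(313,92),(197,265),(288,271),(250,236),(285,1)])
E
```

```text
[538.9 -87.1] [552.3 -44.4] ang 72.5
[570.4 -97.2] [584.2 -55.1] ang 72.0
[ 519.1 -126.6] [ 564.5 -140.5] ang -17.0
[ 545.9 -116.8] [579.  -11.9] ang 72.5
n [545.7 551.3 578.6 584.5 533.5 580.6 558.  571.6] s [ 11.6  56.    7.3  51.3 -30.9 -36.3 -16.3  92.8]
```

```bash
python3 -m jog '[[1,0.04,-0.01,0.12,0,0,0],[1,0.12,-0.02,0.12,0,0,0],[1,0.2,-0.04,0.12,0,0,0],[1,0.2,-0.04,0.12,0,0,0],[1,-0.2,0.04,0.12,0,0,0]]'
python3 -m jog '[[1,0,0,1,0,0,0],[1,0,0,2.4,0,0,0],[1,0,0,2.4,0,0,0]]';  python3 look.py w4.png
```

```text
time: 4.95
ee_pos: [0.4999, -0.122, 0.0043]
tcp_rot: [-90.0, -0.0, -10.4]
wrist_force: [-0.6, 0.4, 0.2]
opening: -0.0001
time: 5.25
ee_pos: [0.501, -0.1223, 0.0688]
tcp_rot: [-90.0, -0.4, -10.4]
wrist_force: [-0.3, 0.5, -0.1]
opening: -0.0003
[ 0.501  -0.1223  0.0688]
0.91 [130. 389.]
```

View pics/c_w4.png

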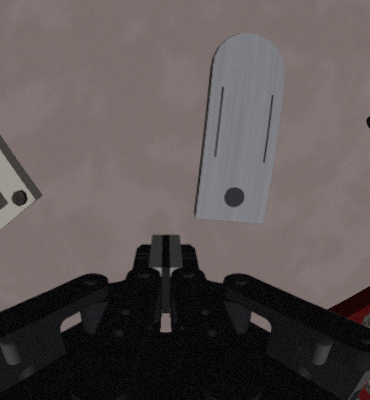

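The plate has its nose at crop (248,33), tail corners at (196,217) and (263,223), and mark at (234,197). It is now turned nearly onto the lane.

```bash
python3 - <<'E'
from ang import *
ang(wpose(),[(216,157),(223,87),(264,162),(272,96),(196,217),(263,223),(234,197),(249,33)])
E
```

```text
[538.2 -87. ] [549.9 -43.8] ang 74.9
[569.6 -95.5] [581.2 -53.4] ang 74.6
[ 519.3 -124.4] [ 564.7 -137.7] ang -16.3
[ 546.4 -115.4] [573.5 -10.6] ang 75.5
n [545.1 548.8 577.5 581.3 533.2 580.3 558.2 566. ] s [ 11.6  56.2   8.9  52.3 -28.6 -33.5 -14.9  93.1]
```

```bash
python3 -m jog '[[0.7,1.64,-1.73,0,0,0,0],[0.7,1.64,-1.73,0,0,0,0],[0.7,1.64,-1.73,0,0,0,0]]'
python3 -m jog '[[0.7,0,0,-1,0,0,0],[0.7,0,0,-2.2,0,0,0],[0.7,0,0,-2.5,0,0,0],[0.7,0,0,-2.5,0,0,0]]';  python3 look.py w5.png
```

```text
time: 5.65
ee_pos: [0.5401, -0.1659, 0.0626]
tcp_rot: [-90.0, 0.1, -10.5]
wrist_force: [-0.6, 0.4, 0.0]
opening: 0.0255
time: 6.05
ee_pos: [0.539, -0.1643, 0.0013]
tcp_rot: [-90.0, 0.1, -10.4]
wrist_force: [0.1, -0.0, 0.8]
opening: 0.0256
[ 0.539  -0.1643  0.0013]
0.83 [ 97. 327.]
```

View pics/c_w5.png

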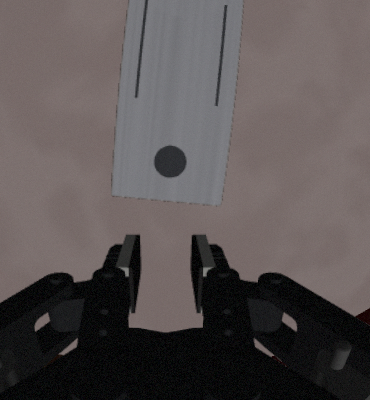

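The two fingertips (crop 130,240 and 200,240) are squarely behind the tail (112–220,200). First push stage, slowly.

```bash
python3 -m jog '[[0.7,0.08,0.15,0.05,0,0,0],[0.7,0.16,0.35,0.05,0,0,0],[0.7,0.21,0.55,0.05,0,0,0],[0.7,0.25,0.75,0.05,0,0,0],[0.7,0.3,0.95,0.05,0,0,0]]'
python3 -m jog '[[0.7,0.05,0.25,0,0,0,0],[0.7,0.1,0.5,0,0,0,0],[0.7,0.14,0.75,0,0,0,0],[0.7,0.19,1.0,0,0,0,0],[0.7,0.26,1.4,0,0,0,0]]';  python3 look.py w6.png
```

```text
time: 6.65
ee_pos: [0.5482, -0.1412, 0.0032]
tcp_rot: [-90.0, -0.0, -10.4]
wrist_force: [0.2, -2.0, 0.5]
opening: 0.0255
time: 7.15
ee_pos: [0.5545, -0.1061, 0.0031]
tcp_rot: [-90.0, 0.0, -10.5]
wrist_force: [-0.6, -2.5, 1.2]
opening: 0.0259
[ 0.5545 -0.1061  0.0031]
0.97 [115. 306.]
```

View pics/w6.png

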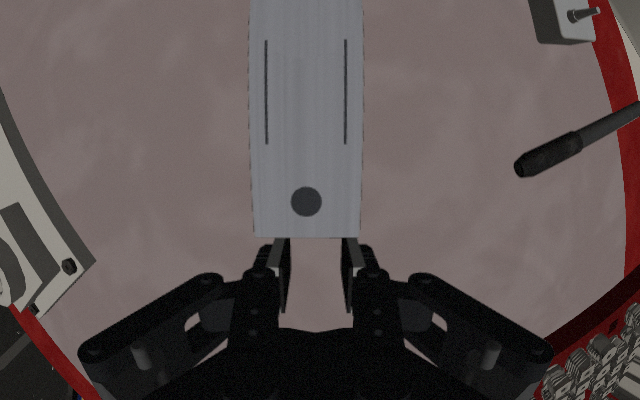

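The plate is flush against both fingertips and aligned. Its tail edge runs 252–360 at row 238, with its centre about 4 mm left of the hand's. The flares should take up that offset, so I'll keep pushing and watch the force.

```bash
python3 - <<'E'
from ang import *
ang(wpose(),[(267,144),(266,40),(346,144),(345,40),(253,238),(360,238)],0)
E
python3 -m jog '[[0.7,0.04,0.2,0,0,0,0],[0.7,0.07,0.4,0,0,0,0],[0.7,0.11,0.6,0,0,0,0],[0.7,0.15,0.8,0,0,0,0],[0.7,0.18,1.0,0,0,0,0]]'
python3 -m jog '[[0.7,0.04,0.2,0,0,0,0],[0.7,0.07,0.4,0,0,0,0],[0.7,0.11,0.6,0,0,0,0],[0.7,0.15,0.8,0,0,0,0],[0.7,0.18,1.0,0,0,0,0]]'; python3 look.py w7.png
```

```text
[543.5 -46.4] [551.6  -1.7] ang 79.8
[576.8 -52.6] [584.4  -8.1] ang 80.4
[527.4 -87.7] [576.6 -96.6] ang -10.2
n [543.  542.8 576.9 576.3 534.6 584.6] s [52.4 97.8 52.3 97.5  8.9  9.1]
time: 7.75
ee_pos: [0.5589, -0.081, 0.0029]
tcp_rot: [-90.0, 0.0, -10.4]
wrist_force: [-0.4, -0.5, -0.9]
opening: 0.0258
time: 8.25
ee_pos: [0.5635, -0.056, 0.003]
tcp_rot: [-90.0, -0.0, -10.4]
wrist_force: [0.2, -1.1, -0.6]
opening: 0.0257
[ 0.5635 -0.056   0.003 ]
0.68 [115. 304.]
```

View pics/w7.png

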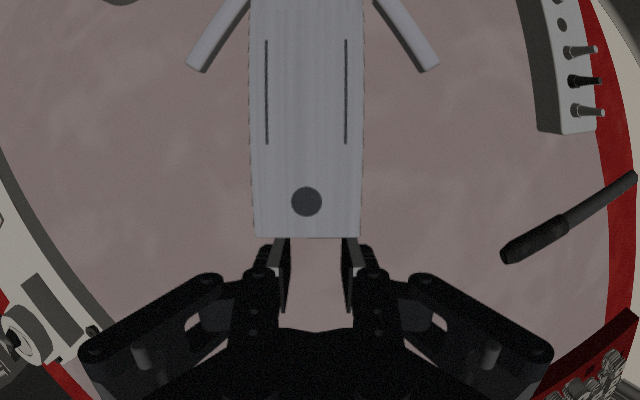

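The flare tips are at (187,68) and (438,68), with their middle at 312. The plate's middle is at 305, about 3 mm left, and no contact force shows yet. I'll go on slowly and let the guide centre it.

```bash

python3 -m jog '[[0.7,0.02,0.12,0,0,0,0],[0.7,0.045,0.24,0,0,0,0],[0.7,0.065,0.36,0,0,0,0],[0.7,0.09,0.48,0,0,0,0],[0.7,0.11,0.6,0,0,0,0]]'
python3 -m jog '[[0.7,0.02,0.12,0,0,0,0],[0.7,0.045,0.24,0,0,0,0],[0.7,0.065,0.36,0,0,0,0],[0.7,0.09,0.48,0,0,0,0],[0.7,0.11,0.6,0,0,0,0]]'; python3 look.py w8.png
```

```text
time: 8.85
ee_pos: [0.5663, -0.0413, 0.0031]
tcp_rot: [-90.0, -0.0, -10.5]
wrist_force: [-0.0, -1.3, 1.3]
opening: 0.0257
time: 9.35
ee_pos: [0.5691, -0.0263, 0.0031]
tcp_rot: [-90.0, -0.0, -10.5]
wrist_force: [0.1, -2.2, 1.5]
opening: 0.0258
[ 0.5691 -0.0263  0.0031]
0.8 [127. 306.]
```

View pics/w8.png

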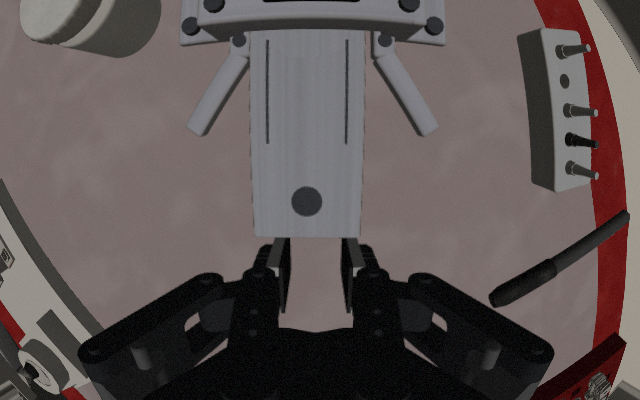

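The plate is already in the straight lane, under the beam and running along the left rail. About 56 mm remains.

```bash

for i in 1 2 3; do python3 -m jog '[[0.7,0.02,0.12,0,0,0,0],[0.7,0.045,0.24,0,0,0,0],[0.7,0.065,0.36,0,0,0,0],[0.7,0.09,0.48,0,0,0,0],[0.7,0.11,0.6,0,0,0,0]]' | grep -E 'ee_pos|force'; done
```

```text
ee_pos: [0.5717, -0.0112, 0.003]
wrist_force: [1.4, -2.5, 0.1]
ee_pos: [0.5745, 0.0038, 0.003]
wrist_force: [-0.4, -1.6, 0.4]
ee_pos: [0.5773, 0.0187, 0.003]
wrist_force: [1.6, -2.7, 1.3]
```

```bash

for i in 1 2; do python3 -m jog '[[0.7,0.007,0.04,0,0,0,0],[0.7,0.014,0.08,0,0,0,0],[0.7,0.022,0.12,0,0,0,0],[0.7,0.03,0.16,0,0,0,0],[0.7,0.03,0.16,0,0,0,0]]' | grep -E 'ee_pos|force'; done; python3 look.py w9.png
```

```text
ee_pos: [0.578, 0.0226, 0.003]
wrist_force: [1.0, -1.4, -0.1]
ee_pos: [0.5787, 0.0267, 0.003]
wrist_force: [1.1, -1.9, 1.0]
[0.5787 0.0267 0.003 ]
0.58 [169. 305.]
```

View pics/w9.png

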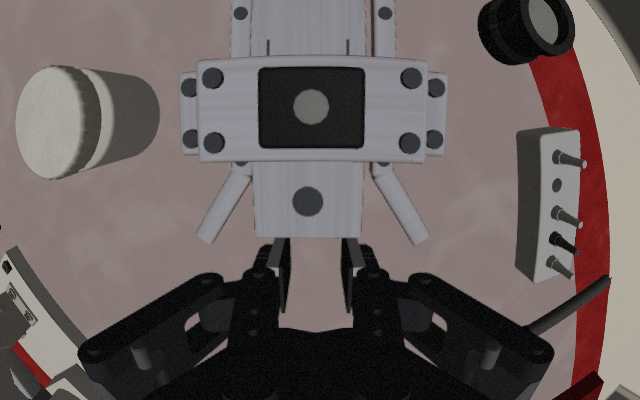

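The plate is under the beam with its tail edge at row 237, level with the flare tips at row 240. It should end about 11 mm past them, and no stop force shows yet, so I'll creep on.

```bash

python3 -m jog '[[0.7,0.007,0.04,0,0,0,0],[0.7,0.014,0.08,0,0,0,0],[0.7,0.022,0.12,0,0,0,0],[0.7,0.022,0.12,0,0,0,0]]' | grep -E 'ee_pos|force'; python3 -m jog '[[0.7,0.007,0.04,0,0,0,0],[0.7,0.014,0.08,0,0,0,0],[0.7,0.014,0.08,0,0,0,0]]' | grep -E 'ee_pos|force'
```

```text
ee_pos: [0.5792, 0.0297, 0.003]
wrist_force: [0.6, -1.5, 1.4]
ee_pos: [0.5795, 0.031, 0.003]
wrist_force: [-0.5, -5.2, 1.4]
```

```bash
python3 -m jog '[[0.7,0.007,0.04,0,0,0,0],[0.7,0.014,0.08,0,0,0,0],[0.7,0.014,0.08,0,0,0,0]]' | grep -E 'ee_pos|force'
```

```text
ee_pos: [0.5795, 0.0312, 0.003]
wrist_force: [-1.8, -14.5, 3.3]
```

The force rose to 14.5 N while the hand stopped advancing, at a nose position s ≈ 276 mm against about 274 expected, so the nose is on the stop. Now straight back, up, and check.

```bash

python3 -m jog '[[0.7,-0.04,-0.2,0,0,0,0],[0.7,-0.15,-0.8,0,0,0,0],[0.7,-0.36,-1.97,0,0,0,0],[0.7,-0.36,-1.97,0,0,0,0]]' | grep -E 'ee_pos|force'; python3 -m jog '[[0.7,0,0,2,0,0,0],[0.7,0,0,4,0,0,0],[0.7,0,0,6,0,0,0],[0.7,0,0,7,0,0,0],[0.7,0,0,7,0,0,0]]'| grep -E 'ee_pos|force'
python3 look.py w10.png; python3 - <<'E'
from h import *
p,d=save('top','top2.png'); 
for l in ['gauge','jar','magnifier','bits']:
    for r in bot.regions_of('top',l)[:1]:
        v,u=np.nonzero(r['pixels']); w=world_d('top',np.c_[u,v],d[v,u]); print(l,round(r['conf'],2),np.median(w,0).round(3))
a=cv2.resize(cv2.imread('pics/w10.png')[0:200,220:420],None,fx=2.5,fy=2.5,interpolation=2)
b=cv2.resize(cv2.imread('pics/top2.png')[120:245,235:310],(300,500),interpolation=2)
cv2.imwrite('pics/fin.png',np.hstack([a,b]))
E
```

```text
ee_pos: [0.5702, -0.0182, 0.0029]
wrist_force: [0.3, 0.3, -0.9]
ee_pos: [0.5725, -0.0157, 0.1827]
wrist_force: [0.4, -0.6, -0.5]
[ 0.5725 -0.0157  0.1827]
0.74 [ 42. 312.]
gauge 0.59 [ 0.392 -0.253  0.012]
jar 0.44 [0.485 0.13  0.061]
magnifier 0.74 [0.602 0.172 0.013]
```

View pics/fin.png

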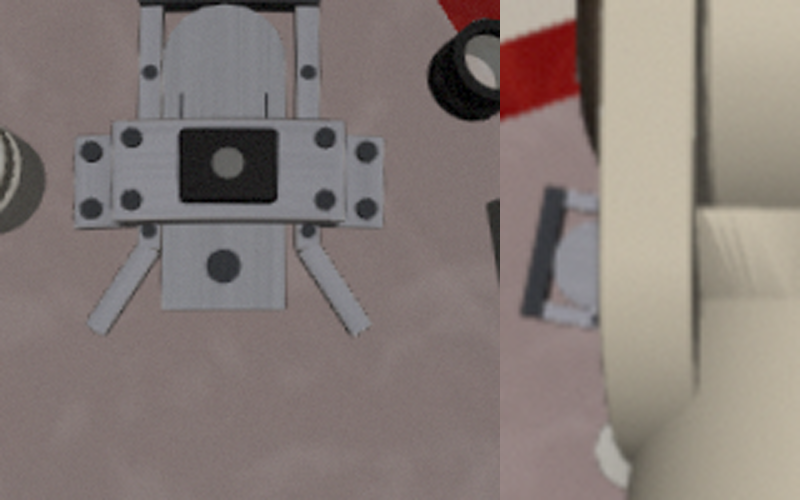

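The wrist view shows the plate square in the lane, with its nose at (225,5) touching the stop bar and its tail inside the mouth. The hand is clear, so I'm handing in.

```bash
python3 -c "
from workcell import bot
print(bot.job_done(), bot.get_obs()['time'])"
```

```text
the job is handed in; nothing more can be done
the job is handed in; nothing more can be done
```

The steel gauge plate is home: its nose is against the end stop, the hand is clear, and the job is handed in. `job_done` gave no verdict.

**What I did:** I nudged the tail sideways with the shut fingertips to turn the plate about 8° onto the lane. Then I pushed it flat from the tail with two fingertips, between the flared guides and under the bridge to the stop. I never gripped or lifted it. After that I backed the hand straight off and raised it to 18 cm. The last clock reading I kept was 9.35 s, just before the final pushes, so the run was well under 61 s.

**Last checks:**
- **Stop contact:** the push force rose from about 2 N to 14.5 N while the hand stopped advancing. The nose was then at about 276 mm along the lane, against about 274 mm expected, which is within calibration.
- **Wrist picture after retreat:** the nose touches the stop and the tail stands in the mouth. The wrist force was near zero.

**Checks that failed or disagreed:**
- **Top camera:** the arm hid most of the bridge in the last picture, so it confirmed little. The networks there found only the brown look-alike as the gauge, took part of the bridge for the loupe and missed the bit block. They put the jar about 17 mm from its first reading, but it was half hidden.
- **Jar, loupe and bit block:** I did not re-measure their positions. The hand never came near them, and the wrist pictures showed them standing by the bridge as before.
- **Lane position:** the top and wrist cameras disagreed by about 4 mm sideways. I used the wrist value. The plate went in about 3 mm left of centre, and the guides took that up.

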